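# Tip the tall carton onto the bench scale

## Robot

A 6-joint arm with a two-finger parallel gripper is mounted at the origin on a cart in front of the work surface, level with it; the furniture and walls round the work are solid. World frame = base frame: x ahead of the robot, y to its left, z up, the work surface at z = 0. Lengths are in mm, angles in rad, forces in N, time in s.
With the tool pointing down it reaches from about 350 to 925 mm from the base axis. Payload 6.4 kg.
Tool frame: the origin (TCP) lies midway between the tips of the shut fingers; the grasp point (between the pads) lies 19 mm behind it; x points along the fingers, z is the direction in which the jaws open and shut, and the axes are right-handed (so a half turn about x gives the same grasp; the last joint's range is limited). The gripper opens to 94 mm and grips with 3 to 60 N. Pads are 16 mm wide; open, the fingers measure 119 mm over their backs; the gripper's body (75 mm by 177 mm) begins 78 mm behind the grasp point.
Start: joints at [-1.394, 0.245, 1.558, -0, 1.339, -0.174], TCP at [223.377, -610.423, 205.455] pointing down, gripper open.
Joint ranges: [-3.13, 3.13], [-1.02, 2.26], [0.13, 2.54], [-0.95, 4.09], [0.21, 2.88], [-2.74, 2.74]. Speed limits (rad/s): [2.57, 2.57, 3.14, 3.14, 3.14, 3.14].

## Interface

Orientations are given as [roll, pitch, yaw] about the fixed x, y, z axes, in that order (R = Rz(yaw) Ry(pitch) Rx(roll)).
In Python, from plant import state, get_image, camera_model, job_done gives the robot as it stands.
- The arm moves only by the tool servo_tool, never from a script. Its argument "deltas" is a list of rows, each a list of 4 numbers: the shift along the tool's x, y, z in m, then the turn about the tool's x in degrees. A call has 1 to 20 rows; each row is the pose to reach, as a shift and turn from the pose commanded when the call began, along the tool's axes at that moment; what a row does not reach only later rows make up. A row lasts 1/12 s, in which the tool goes at most 41.7 mm and 7.16 degrees, less where a joint would pass 70% of its speed; a pose out of reach is approached as far as the arm can. A call with a gripper value outside its range is refused whole. "jaw" is the opening, from 0 (shut) to 1 (fully open), set as the call begins (left out, the last holds). The fingers move at their own pace and stop on an object; "squeeze" is the grip in N (left out, the last holds). Time passes only in rows, so rows that repeat a pose let the fingers close. It gives the time, the measured TCP pose, the force and the opening at its end, in the units of the state.
- state(): the state, without advancing time (a new reading comes with each control period).
- get_image(name): name is "scene" or "side" or "wrist"; returns the picture (480x640x3 uint8, red, green, blue); there is no depth.
- camera_model(name): a dict with "K" (3x3 intrinsics, pixels), "k1" (the pictures are not rectified: a ray, as slopes to the right and down, at radius r is drawn at 1 + k1 r^2 times it, then the intrinsics apply), "R" (3x3) and "t" (3): a world point X has camera coordinates R X + t. Camera axes: x right, y down, z forward; pixel columns grow to the right and rows downward; lengths in mm; the calibration is good to about 2 mm. A picture is of the moment at which its call begins: read the wrist's pose just before it. camera_model takes no time and is no camera call; for the wrist camera it gives the pose at the moment of the call.
- job_done(): hands the job in, once; it reports no verdict.
The state is a dict: "time_s": time; "q": joint angles; "joint_vel": joint speeds; "joint_efforts": joint torques, N m; "ee_pos": TCP position; "tool_rot": TCP orientation; "wrist_force": force on the tool from outside, world axes, zero at the start; "ft_torque": the same for the moment, N m; "width": opening from 0.0 (shut) to 1.0 (fully open).
Only numpy, scipy, OpenCV 4.12 (cv2) and the standard library are available. Lean on these libraries where they do the work, as an engineer would, in place of code of your own. Each camera call takes 0.05 s, during which the arm holds its last target.

## Task

The tall cardboard carton stands right beside the low bench scale. Tip it over against the scale's edge so that it lies flat on its back on the weighing platform, straight and about central from side to side, with its white label facing up, ready to be weighed and scanned. Leave the short carton and the small dark box where they stand.

Things in the scene. Friction and masses are not known exactly. Their poses are not given: they have to be found in the camera images.
- tall_carton: Closed stiff cardboard carton, 120 x 85 x 160 mm (own x, y, z), 0.25 to 0.5 kg. Origin at its centre, 80 mm up as it stands. z up; +y out of the white-labelled face, away from the scale; its back (-y) is 3 to 12 mm from the scale's edge. Pushed near its top it is stopped by that edge, tips, and falls by itself once leaning 35 degrees, the top 80 mm past there; a corner rises to 185 mm on the way.
- scale: Low bench scale, fixed to the worktop. Weighing platform 200 x 200 mm (own x, y), its steel top 14 mm above the worktop; origin at the middle of the platform's underside, z up. The carton stands beside the platform's +y edge (100 mm from the origin). A read-out console, 26 mm high, joins the platform's +x end (own x 102 to 158 mm).
- short_carton: Bystander: short cardboard carton without label, 95 x 75 x 60 mm, standing on the worktop. Origin at its centre.
- relay_box: Bystander: small dark box, 50 x 60 x 70 mm high, standing on the worktop. Origin at the centre of its underside.
Mind the look-alikes: they are no part of the job. What is shaped like the tall_carton but orange or red is not meant.

How it is judged:
By the outcome, as a careful person would: the job done as asked, in the order asked, and still so for the second after the job is handed in, with the robot touching nothing.
It also fails if it takes over 32 s, if anything falls off the work surface, if the arm or the gripper's body presses on something with over 40 N, if the wrist force passes 120 N, or if a joint passes its speed limit or range.

## Working session

There is one attempt and no reset: what is moved stays moved. The work goes in short steps, Python scripts to look and compute and a tool call to move; the robot and the scene stay as the last step left them, time stands still between calls to the robot, and variables do not carry over. Pictures are saved under pics/ and viewed, and the job is handed in when it is done.

Besides the shell and the picture viewer there is one more tool, called after ">>>" in YAML: its name, and indented under it one key for each argument. servo_tool: Moves the arm, as the interface text tells. Its arguments: {"type":"object","properties":{"deltas":{"type":"array","items":{"type":"array","items":{"type":"number"}}},"jaw":{"type":"number"},"squeeze":{"type":"number"}},"required":["deltas"]}

```bash
mkdir -p pics; python3 - <<'E'
from plant import *
import cv2
s=state();print(s)
for n in("scene","side"):
    m=camera_model(n);print(n,m)
    cv2.imwrite(f"pics/{n}0.png",get_image(n)[:,:,::-1])
E
```

```text
{'time_s': 0.0, 'q': array([-1.39409348e+00,  2.45800325e-01,  1.55901093e+00,  3.76726917e-05,
        1.33870330e+00, -1.74115534e-01]), 'joint_vel': array([ 6.47789485e-04, -4.07742623e-04,  3.69160978e-04,  1.60640244e-03,
        2.24654693e-05,  4.90961466e-04]), 'joint_efforts': array([ 2.25921998e-03, -4.15832126e+01, -3.14602804e+01,  6.86102849e-02,
        3.32736480e-02, -1.55929470e-04]), 'ee_pos': array([ 223.28137055, -609.80446832,  204.35582389]), 'tool_rot': array([2.94841189, 1.56887408, 1.72842524]), 'wrist_force': array([0.7156271 , 0.15718461, 0.17838044]), 'ft_torque': array([ 0.04229986, -0.0297398 ,  0.02543144]), 'width': 1.0008482355346082}
scene {'K': array([[573.09183967,   0.        , 315.39765682],
       [  0.        , 573.09183967, 235.0413786 ],
       [  0.        ,   0.        ,   1.        ]]), 'k1': -0.1789214066419886, 'R': array([[-0.76867042, -0.63957978, -0.00913743],
       [-0.40959976,  0.50314368, -0.76096943],
       [ 0.4912981 , -0.58119201, -0.64872338]]), 't': array([ 364.74310047,  293.64403011, 1312.47755815])}
side {'K': array([[530.32342606,   0.        , 320.43189963],
       [  0.        , 530.32342606, 249.49361712],
       [  0.        ,   0.        ,   1.        ]]), 'k1': 0.026247527042526426, 'R': array([[-0.96315099,  0.26895124,  0.0023247 ],
       [ 0.23765034,  0.85504201, -0.46089639],
       [-0.12594637, -0.44336035, -0.88745091]]), 't': array([ 479.83103705,  -72.20246671, 1626.07129053])}
```

View pics/scene0.png

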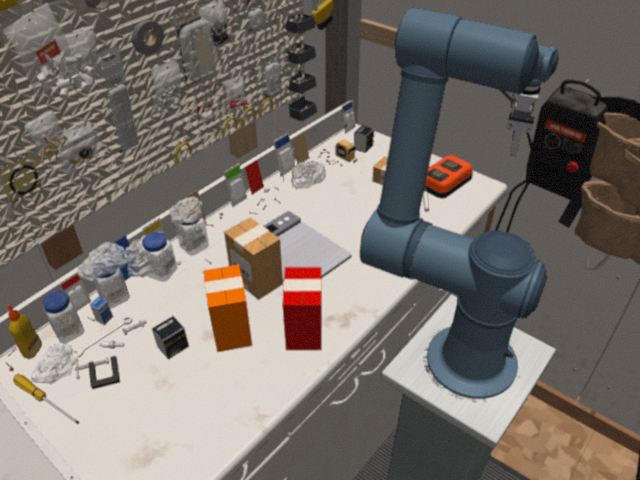

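View pics/side0.png

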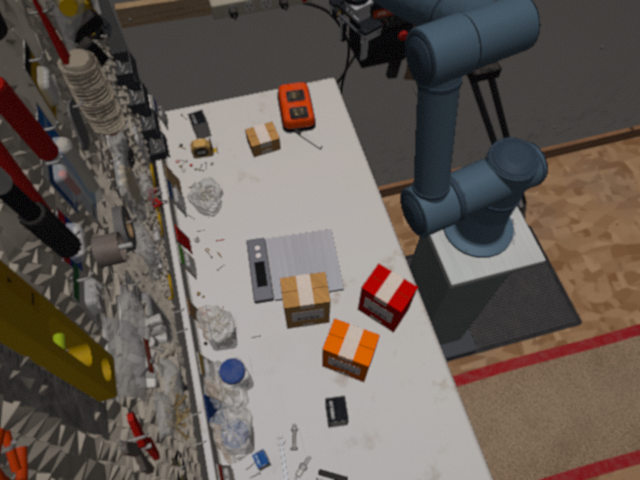

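```bash
cat > h.py <<'E'
import numpy as np,cv2
from plant import *
def ray(n,uv,m=None):
    m=m or camera_model(n)
    p=np.atleast_2d(np.array(uv,float)); K=m["K"]
    d=np.c_[(p[:,0]-K[0,2])/K[0,0],(p[:,1]-K[1,2])/K[1,1]]
    s=d.copy()
    for _ in range(20):
        s=d/(1+m["k1"]*(s**2).sum(1,keepdims=True))
    R=m["R"];return -R.T@m["t"],np.c_[s,np.ones(len(s))]@R
def onz(n,uv,z,m=None):
    c,d=ray(n,uv,m);return c+d*((z-c[2])/d[:,2])[:,None]
def proj(n,X,m=None):
    m=m or camera_model(n)
    X=np.atleast_2d(X)@m["R"].T+m["t"];s=X[:,:2]/X[:,2:];s=s*(1+m["k1"]*(s**2).sum(1,keepdims=True))
    return np.c_[s[:,0]*m["K"][0,0]+m["K"][0,2],s[:,1]*m["K"][1,1]+m["K"][1,2]]
E
python3 - <<'E'
import cv2
a=cv2.imread("pics/scene0.png")[180:360,195:365];b=cv2.imread("pics/side0.png")[220:390,235:425]
cv2.imwrite("pics/sc1.png",cv2.resize(a,None,fx=3.3,fy=3.3,interpolation=cv2.INTER_CUBIC))
cv2.imwrite("pics/sd1.png",cv2.resize(b,None,fx=3.5,fy=3.5,interpolation=cv2.INTER_CUBIC))
E
```

```text
(no output)
```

View pics/sc1.png

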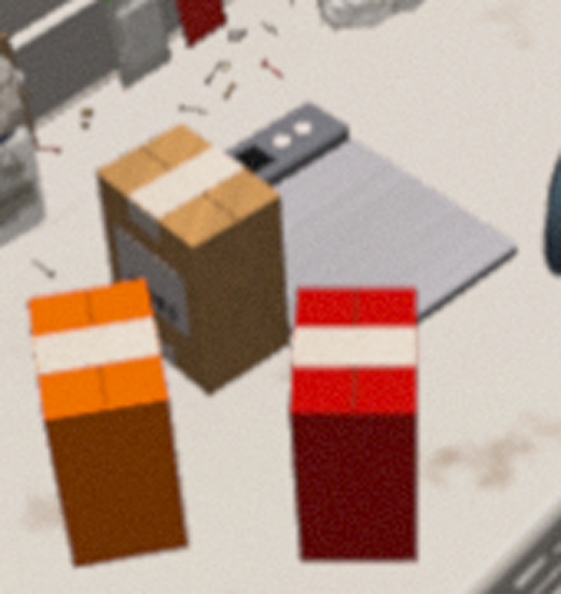

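View pics/sd1.png

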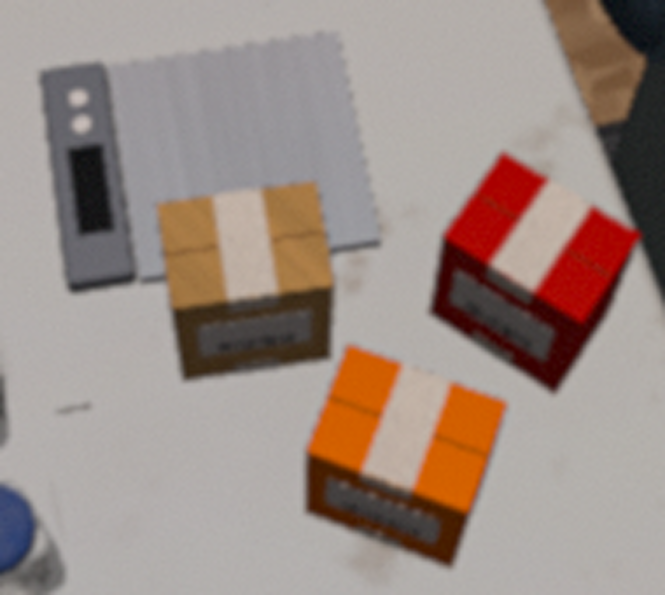

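```bash
python3 - <<'E'
from h import *
np.set_printoptions(precision=1,suppress=True)
S=lambda l:np.array(l)/3.5+[235,220]-.36
C=lambda l:np.array(l)/3.3+[195,180]-.35
def rep(t,P):
    print(t,P[:,:2].tolist() if 0 else "\n",P[:,:2],"c",P.mean(0)[:2])
    for i in range(len(P)):
        e=P[(i+1)%len(P)]-P[i];print("  edge",np.linalg.norm(e[:2]),np.degrees(np.arctan2(e[1],e[0])))
rep("carton side",onz("side",S([(157,204),(317,183),(331,286),(174,307)]),160))
rep("carton scene",onz("scene",C([(182,125),(280,197),(193,247),(98,172)]),160))
rep("bottom front side",onz("side",S([(186,378),(329,357)]),0))
rep("bottom scene",onz("scene",C([(211,393)]),0))
rep("platform",onz("side",S([(105,67),(340,33),(380,243),(140,279)]),14))
rep("platform scene",onz("scene",C([(350,135),(516,249)]),14))
rep("console side",onz("side",S([(41,72),(104,65),(135,275),(70,284)]),26))
rep("orange",onz("side",S([(348,346),(506,403),(450,510),(308,453)]),160))
rep("red",onz("side",S([(504,153),(638,234),(580,323),(444,238)]),160))
rep("orange sc",onz("scene",C([(30,298),(146,281),(167,402),(45,418)]),160))
E
```

```text
carton side 
 [[630.9  81.1]
 [512.6  96.3]
 [525.2 177.8]
 [638.1 163.1]] c [576.7 129.6]
  edge 119.27200267958318 172.6826583841241
  edge 82.46673177872357 81.19161246095938
  edge 113.85930377480483 -7.408443020303352
  edge 82.32262188738797 -95.0429435466053
carton scene 
 [[626.5  78.9]
 [509.1  93.8]
 [520.6 174.4]
 [636.1 159.9]] c [573.1 126.7]
  edge 118.38462117422402 172.75829845892528
  edge 81.41668682567219 81.85925990940596
  edge 116.37829214141401 -7.1370137763847525
  edge 81.62256013723487 -96.72992960843987
bottom front side 
 [[637.4 161.2]
 [523.2 174.8]] c [580.3 168. ]
  edge 114.9974553428842 173.2023691515676
  edge 114.9974553428842 -6.797630848432396
bottom scene 
 [[524.1 169.4]] c [524.1 169.4]
  edge 0.0 0.0
platform 
 [[ 637.3 -122.6]
 [ 434.4 -101. ]
 [ 457.8   96.8]
 [ 653.4   75. ]] c [545.7 -13. ]
  edge 204.1148999375908 173.9056114577242
  edge 199.13936592561333 83.25374348198443
  edge 196.8452506031086 -6.343249142589657
  edge 198.3346789993873 -94.64810946037474
platform scene 
 [[ 637.6 -128.4]
 [ 431.4 -101.6]] c [ 534.5 -115. ]
  edge 
[... 447 characters left out ...]
dge 117.66155932437937 143.5497496199558
  edge 86.50904942464928 45.34460777407991
  edge 104.30574698035487 -37.92203578354628
  edge 82.95100196452616 -125.72922786565181
red 
 [[371.1 110. ]
 [297.7 198.7]
 [361.8 252.6]
 [435.3 163.8]] c [366.5 181.3]
  edge 115.16243421358116 129.60772560436837
  edge 83.73348042829377 40.0751393597223
  edge 115.2951766956275 -50.377126047546646
  edge 83.76298484424119 -140.01582386384305
orange sc 
 [[572.7 286.1]
 [521.4 221.3]
 [427.  294.7]
 [479.1 356.9]] c [500.  289.8]
  edge 82.61225404829833 -128.34264449679443
  edge 119.66491097875164 142.1244574315277
  edge 81.14021220765432 50.01328014210039
  edge 117.35920108642685 -37.131309827093474
```

```bash
cat >> h.py <<'E'
from scipy.spatial.transform import Rotation as Ro
def tool():
    s=state();R=Ro.from_euler('xyz',s["tool_rot"]).as_matrix();return s,R
def goto(P,zdir_deg=None):
    s,R=tool();d=R.T@(np.array(P)-s["ee_pos"])
    print("t",s["time_s"],"p",s["ee_pos"].round(1),"shift m",(d/1000).round(4))
    z=R[:,2];y0=np.degrees(np.arctan2(z[1],z[0]));print("tool x",R[:,0].round(3),"z yaw",y0.round(2),"F",s["wrist_force"].round(1),"w",s["width"].round(3),"q6",s["q"][5].round(2))
    if zdir_deg is not None:
        a=-(zdir_deg-y0) # tool x down: positive turn = negative yaw
        print("turn options",[(a+k) for k in(-180,0,180)])
E
python3 - <<'E'
from h import *
goto([575,127.5,215],83.2)
E
```

```text
t 0.1 p [ 223.3 -609.9  204.4] shift m [-0.0094  0.5837 -0.5716]Traceback (most recent call last):
  File "<stdin>", line 2, in <module>
  File "h.py", line 23, in goto
    z=R[:,2];y0=np.degrees(np.arctan2(z[1],z[0]));print("tool x",R[:,0].round(3),"z yaw",y0.round(2),"F",s["wrist_force"].round(1),"w",s["width"].round(3),"q6",s["q"][5].round(2))
                                                                                                                                       ^^^^^^^^^^^^^^^^
AttributeError: 'float' object has no attribute 'round'
```

```bash
sed -i 's/s\["width"\].round(3)/round(s["width"],3)/' h.py; python3 - <<'E'
from h import *
goto([575,127.5,215],83.2)
E
```

```text
t 0.1 p [ 223.3 -609.9  204.4] shift m [-0.0094  0.5837 -0.5716]
tool x [-0.     0.002 -1.   ] z yaw -69.9 F [ 0.6  0.3 -0.5] w 1.002 q6 -0.17
turn options [np.float64(-333.10146616669056), np.float64(-153.10146616669056), np.float64(26.898533833309443)]
```

>>> servo_tool:
  deltas:
    - [-0.002,0.012,-0.012,2]
    - [-0.006,0.035,-0.034,4]
    - [-0.01,0.06,-0.058,7]
    - [-0.01,0.09,-0.088,10]
    - [-0.01,0.118,-0.115,13]
    - [-0.01,0.146,-0.143,16]
    - [-0.01,0.175,-0.17,19]
    - [-0.01,0.204,-0.2,22]
    - [-0.01,0.233,-0.228,25]
    - [-0.01,0.262,-0.257,26.9]
    - [-0.01,0.29,-0.285,26.9]
    - [-0.01,0.32,-0.313,26.9]
    - [-0.01,0.35,-0.342,26.9]
    - [-0.01,0.378,-0.37,26.9]
    - [-0.01,0.407,-0.4,26.9]
    - [-0.01,0.436,-0.427,26.9]
    - [-0.01,0.465,-0.456,26.9]
    - [-0.01,0.494,-0.485,26.9]
    - [-0.01,0.52,-0.51,26.9]
    - [-0.01,0.54,-0.53,26.9]

```text
time_s: 1.77
ee_pos: [548.7, 75.6, 215.0]
tool_rot: [-1.995, 1.57, 2.6]
wrist_force: [0.8, -0.6, 0.1]
width: 1.002
```

```bash
python3 - <<'E'
from h import *
goto([575,127.5,215],83.2)
m=camera_model("wrist");cv2.imwrite("pics/w1.png",get_image("wrist")[:,:,::-1])
E
```

```text
t 1.7667 p [548.7  75.6 215. ] shift m [ 0.      0.0201 -0.0546]
tool x [-0.001  0.    -1.   ] z yaw -96.69 F [ 0.8 -0.6  0.1] w 1.002 q6 1.62
turn options [np.float64(-359.8907250027813), np.float64(-179.89072500278135), np.float64(0.1092749972186482)]
```

View pics/w1.png

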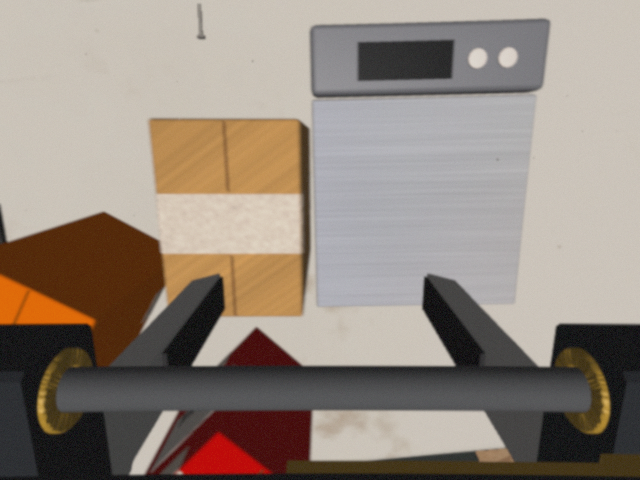

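```bash
python3 - <<'E'
from h import *
np.set_printoptions(precision=1,suppress=True)
P=onz("wrist",[(150,119),(300,119),(303,315),(168,315)],160)[:,:2]
Q=onz("wrist",[(312,97),(535,95),(515,303),(317,306)],14)[:,:2]
for P in(P,Q):
    print(P,P.mean(0))
    for i in range(4):
        e=P[(i+1)%4]-P[i];print(np.linalg.norm(e),np.degrees(np.arctan2(e[1],e[0])))
E
```

```text
[[640.6 166.3]
 [631.2  83. ]
 [513.2  96.4]
 [523.1 181. ]] [577.  131.7]
83.80387893848325 -96.40191622050229
118.80522986476532 173.514867473671
85.16288892354079 83.34605337414463
118.44038676548928 -7.142434745338258
[[ 656.7   77.4]
 [ 634.7 -119.5]
 [ 437.3 -102.3]
 [ 456.4   96.8]] [546.3 -11.9]
198.0902563803084 -96.3657059588001
198.22072575908612 175.01916608901976
199.989815578076 84.51346678659726
201.25254832153786 -5.535894476967042
```

>>> servo_tool:
  deltas:
    - [0,0.008,-0.022,0]
    - [0,0.0155,-0.043,0]
    - [0,0.02,-0.055,0]
    - [0,0.021,-0.058,0]
    - [0.015,0.021,-0.058,0]
    - [0.035,0.021,-0.058,0]
    - [0.04,0.021,-0.058,0]
    - [0.04,0.021,-0.058,0]

```text
time_s: 2.48
ee_pos: [574.4, 127.2, 173.3]
tool_rot: [-1.375, 1.566, -3.065]
wrist_force: [0.4, 0.2, -0.1]
width: 1.0
```

```bash
python3 - <<'E'
from h import *
goto([576.5,131,100],83.4)
cv2.imwrite("pics/w2.png",get_image("wrist")[:,:,::-1])
E
```

```text
t 2.4833 p [574.4 127.2 173.3] shift m [ 0.0733  0.0019 -0.0041]
tool x [-0.005 -0.    -1.   ] z yaw -96.84 F [ 0.4  0.2 -0.1] w 1.0 q6 1.72
turn options [np.float64(-360.2411865889683), np.float64(-180.24118658896828), np.float64(-0.24118658896827583)]
```

View pics/w2.png

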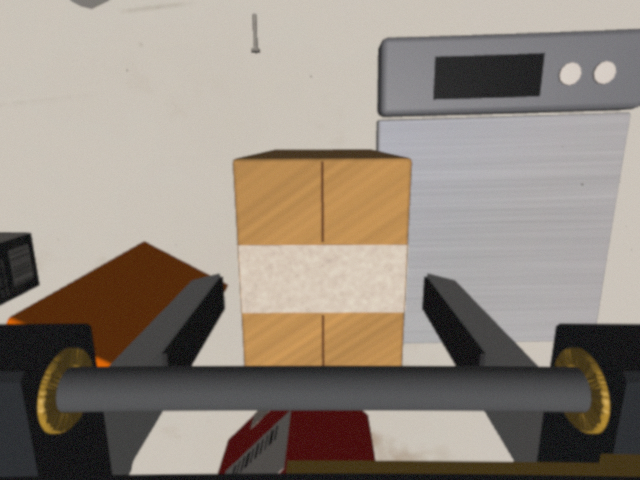

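>>> servo_tool:
  deltas:
    - [0,0,0,0]
    - [0,0,0,0]

```text
time_s: 2.7
ee_pos: [576.8, 127.7, 176.9]
tool_rot: [1.68, 1.569, -0.01]
wrist_force: [0.8, -0.6, -0.1]
width: 0.997
```

```bash
python3 - <<'E'
from h import *
goto([576.5,131,100],83.4)
cv2.imwrite("pics/w3.png",get_image("wrist")[100:400,150:500,::-1].repeat(2,0).repeat(2,1))
E
```

```text
t 2.7 p [576.8 127.7 176.9] shift m [ 0.0769 -0.0009 -0.0032]
tool x [ 0.002 -0.    -1.   ] z yaw -96.82 F [ 0.8 -0.6 -0.1] w 0.997 q6 1.72
turn options [np.float64(-360.22226714135047), np.float64(-180.22226714135047), np.float64(-0.22226714135047132)]
```

View pics/w3.png

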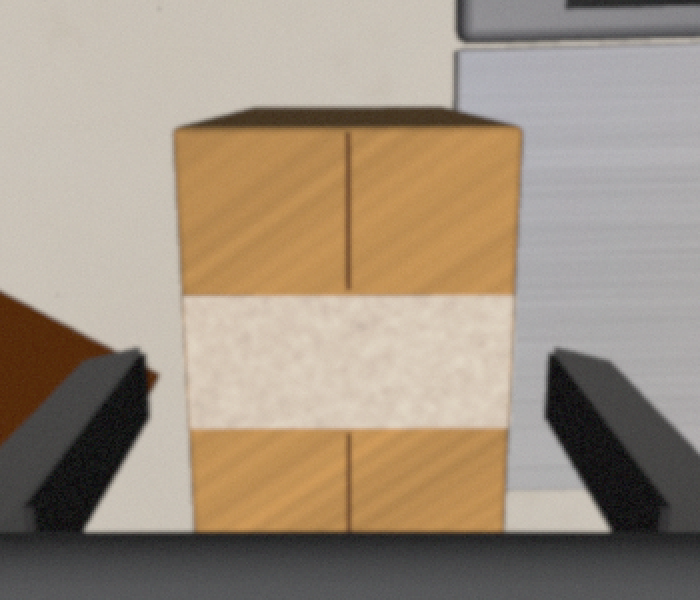

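>>> servo_tool:
  deltas:
    - [0.008,0,0,0]
    - [0.022,0,0,0]
    - [0.038,0,0,0]
    - [0.054,0,0,0]
    - [0.068,0,0,0]
    - [0.077,0,0,0]
    - [0.077,0,0,0]

```text
time_s: 3.33
ee_pos: [574.4, 127.9, 96.0]
tool_rot: [-1.425, 1.567, -3.114]
wrist_force: [-0.6, -0.2, -0.0]
width: 1.0
```

>>> servo_tool:
  deltas:
    - [0,0,0,0]
    - [0,0,0,0]
    - [0,0,0,0]
    - [0,0,0,0]
    - [0,0,0,0]
    - [0,0,0,0]
  jaw: 0.8
  squeeze: 15

```text
time_s: 3.83
ee_pos: [576.7, 127.9, 99.3]
tool_rot: [1.694, 1.569, 0.004]
wrist_force: [0.9, 0.1, 0.7]
width: 0.906
```

>>> servo_tool:
  deltas:
    - [-0.002,0,0,0]
    - [-0.004,0,0,0]
    - [-0.004,-0.004,0,0]
    - [-0.004,-0.009,0,0]
    - [-0.004,-0.013,0,0]
    - [-0.004,-0.014,0,0]
    - [-0.004,-0.014,0,0]
    - [-0.004,-0.014,0,0]

```text
time_s: 4.5
ee_pos: [562.1, 129.7, 102.4]
tool_rot: [1.881, 1.571, 0.192]
wrist_force: [-0.3, 0.8, -3.4]
width: 0.901
```

```bash
python3 - <<'E'
from h import *
goto([576.5,131,100],83.4)
for n in("wrist","side"):
  cv2.imwrite(f"pics/{n}4.png",get_image(n)[:,:,::-1])
E
```

```text
t 4.5 p [562.1 129.7 102.4] shift m [ 0.0024  0.0142 -0.003 ]
tool x [ 0.  0. -1.] z yaw -96.8 F [-0.3  0.8 -3.4] w 0.901 q6 1.72
turn options [np.float64(-360.19789963537215), np.float64(-180.19789963537215), np.float64(-0.19789963537215272)]
```

View pics/wrist4.png

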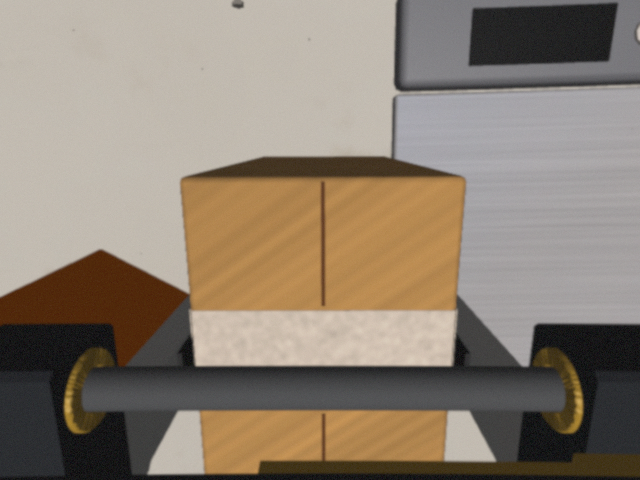

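View pics/side4.png

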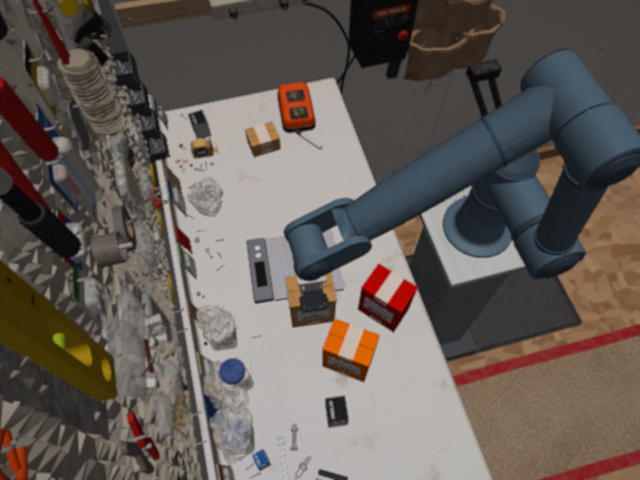

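>>> servo_tool:
  deltas:
    - [0.002,0,0,0]
    - [0.004,0,0,0]
    - [0.004,0,0,0]

```text
time_s: 4.85
ee_pos: [562.6, 129.4, 99.0]
tool_rot: [1.088, 1.57, -0.601]
wrist_force: [-2.1, -2.0, 1.6]
width: 0.902
```

>>> servo_tool:
  deltas:
    - [0,0,0,0]
    - [0,0,0,0]
    - [0,0,0,0]
    - [0,0,0,0]
  jaw: 1.0

```text
time_s: 5.18
ee_pos: [562.4, 129.7, 98.6]
tool_rot: [1.915, 1.57, 0.225]
wrist_force: [-0.1, 0.3, -1.0]
width: 1.0
```

>>> servo_tool:
  deltas:
    - [-0.01,0,0,0]
    - [-0.03,0,0,0]
    - [-0.055,0,0,0]
    - [-0.08,0,0,0]
    - [-0.1,0,0,0]
    - [-0.115,0,0,0]
    - [-0.12,0,0,0]
    - [-0.12,0,0,0]

```text
time_s: 5.85
ee_pos: [563.2, 129.7, 220.7]
tool_rot: [1.729, 1.567, 0.039]
wrist_force: [0.2, 0.7, 0.1]
width: 1.003
```

```bash
python3 - <<'E'
from h import *
goto([576.5,131,100],83.4)
cv2.imwrite(f"pics/w5.png",get_image("wrist")[:,:,::-1])
E
```

```text
t 5.85 p [563.2 129.7 220.7] shift m [ 0.1208  0.0126 -0.0028]
tool x [ 0.004  0.    -1.   ] z yaw -96.8 F [0.2 0.7 0.1] w 1.003 q6 1.72
turn options [np.float64(-360.1973576095171), np.float64(-180.19735760951707), np.float64(-0.19735760951706993)]
```

View pics/w5.png

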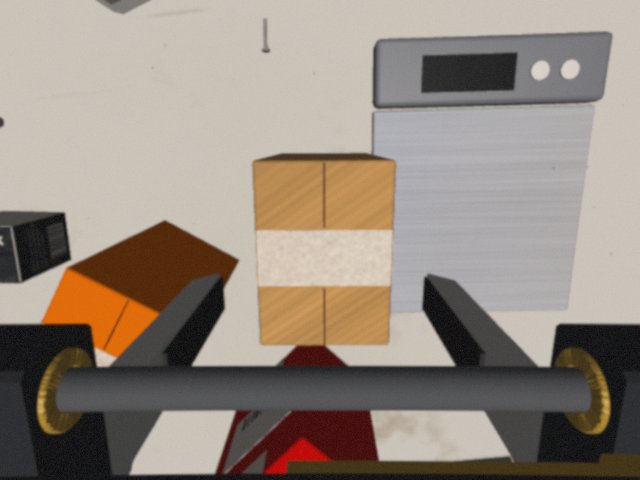

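```bash
python3 - <<'E'
from h import *
np.set_printoptions(precision=1,suppress=True)
A=onz("wrist",[(253,161),(395,161),(389,345),(261,345)],160)[:,:2]
B=onz("wrist",[(373,112),(592,103),(570,309)],14)[:,:2]
for P in(A,B):
    print(P)
    for i in range(len(P)-1):
        e=P[(i+1)]-P[i];print(np.linalg.norm(e),np.degrees(np.arctan2(e[1],e[0])))
c=(B[0]+B[2])/2;y=np.radians(-6);d=A.mean(0)-c
print(A.mean(0),c,[(d@[np.cos(y),np.sin(y)],d@[-np.sin(y),np.cos(y)]) for y in np.radians([-5,-6,-7])])
E
```

```text
[[624.1 164.2]
 [614.2  81.8]
 [496.6  94.8]
 [506.5 178. ]]
83.01397156175732 -96.84760088365817
118.3926123739989 173.6984113020359
83.83707123621822 83.1632872583549
[[ 650.4   73.9]
 [ 633.5 -121.7]
 [ 434.3 -108.1]]
196.34990089653408 -94.9446224078411
199.68092251082 176.0900108681628
[560.4 129.7] [542.3 -17.1] [(np.float64(5.194140354687724), np.float64(147.7849129566625)), (np.float64(2.614146895735077), np.float64(147.8530548471692)), (np.float64(0.033357142314184074), np.float64(147.87615926488476))]
```

>>> servo_tool:
  deltas:
    - [0,0,-0.005,-5]
    - [0,0,-0.012,-12]
    - [0,-0.001,-0.02,-19]
    - [0,-0.001,-0.028,-26]
    - [0,-0.001,-0.036,-33]
    - [0,-0.001,-0.044,-40]
    - [0,-0.002,-0.052,-47]
    - [0,-0.002,-0.058,-54]
    - [0,-0.002,-0.0605,-61]
    - [0,-0.002,-0.0605,-68]
    - [0,-0.002,-0.0605,-75]
    - [0,-0.002,-0.0605,-82]
    - [0,-0.002,-0.0605,-88]
    - [0,-0.002,-0.0605,-91]
    - [0,-0.002,-0.0605,-91]
    - [0,-0.002,-0.0605,-91]
    - [0,-0.002,-0.0605,-91]
  jaw: 0.6

```text
time_s: 7.32
ee_pos: [566.9, 189.9, 217.5]
tool_rot: [-2.916, 1.569, -3.019]
wrist_force: [0.2, -0.2, 0.1]
width: 0.601
```

```bash
python3 - <<'E'
from h import *
goto([567.5,190,146],-6)
cv2.imwrite(f"pics/w6.png",get_image("wrist")[:,:,::-1])
E
```

```text
t 7.3167 p [566.9 189.9 217.5] shift m [0.0715 0.0002 0.0007]
tool x [-0.002 -0.    -1.   ] z yaw -5.87 F [ 0.2 -0.2  0.1] w 0.601 q6 0.24
turn options [np.float64(-179.87135745212564), np.float64(0.12864254787435492), np.float64(180.12864254787436)]
```

View pics/w6.png

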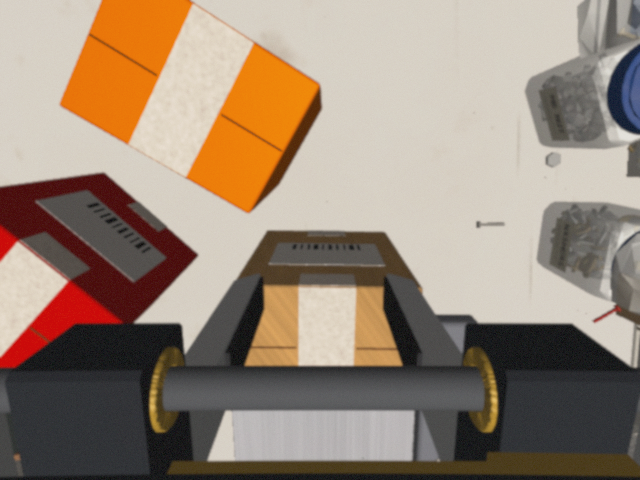

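```bash
python3 - <<'E'
from h import *
np.set_printoptions(precision=1,suppress=True)
print(onz("wrist",[(255,283),(398,283)],160), onz("wrist",[(249,212),(321,90)],160), onz("wrist",[(267,232),(387,232)],0))
print(proj("wrist",[[567,190,160],[567,182,217.5]]))
E
```

```text
[[521.8 178.1 160. ]
 [611.  168.9 160. ]] [[524.7 223.2 160. ]
 [574.8 287.2 160. ]] [[507.1 176.1   0. ]
 [628.3 163.6   0. ]]
[[324.8 257.8]
 [326.8 307.4]]
```

>>> servo_tool:
  deltas:
    - [0.01,0,0,0]
    - [0.028,0,0,0]
    - [0.048,0,0,0]
    - [0.064,0,0,0]
    - [0.072,0,0,0]
    - [0.072,0,0,0]
    - [0.072,0,0,0]

```text
time_s: 7.95
ee_pos: [567.3, 189.9, 146.2]
tool_rot: [-2.905, 1.57, -3.007]
wrist_force: [-0.0, -0.6, 1.4]
width: 0.598
```

>>> servo_tool:
  deltas:
    - [0,-0.004,0,0]
    - [0,-0.008,0,0]
    - [0,-0.012,0,0]
    - [0,-0.016,0,0]
    - [0,-0.02,0,0]
    - [0,-0.025,0,0]
    - [0,-0.03,0,0]

```text
time_s: 8.53
ee_pos: [564.4, 159.6, 146.7]
tool_rot: [0.293, 1.57, 0.192]
wrist_force: [0.4, 1.5, 1.9]
width: 0.601
```

```bash
python3 - <<'E'
from h import *
goto([567.5,190,146],-6)
a=get_image("scene")[150:390,165:485,::-1]
b=get_image("side")[180:420,180:500,::-1]
cv2.imwrite(f"pics/c7.png",cv2.resize(np.vstack([a,b]),None,fx=1.25,fy=1.25))
E
```

```text
t 8.5333 p [564.4 159.6 146.7] shift m [0.0007 0.0306 0.    ]
tool x [ 0.  0. -1.] z yaw -5.8 F [0.4 1.5 1.9] w 0.601 q6 0.18
turn options [np.float64(-179.80361331152474), np.float64(0.1963866884752612), np.float64(180.19638668847526)]
```

View pics/c7.png

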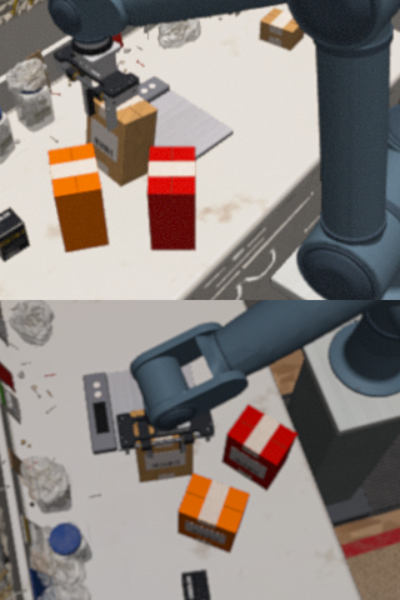

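>>> servo_tool:
  deltas:
    - [0,-0.005,0,0]
    - [0,-0.01,0,0]
    - [0,-0.015,0,0]
    - [0,-0.02,0,0]
    - [0,-0.025,0,0]
    - [0,-0.03,0,0]
    - [0,-0.035,0,0]
    - [0,-0.04,0,0]

```text
time_s: 9.3
ee_pos: [560.3, 119.7, 146.5]
tool_rot: [-1.031, 1.571, -1.132]
wrist_force: [0.6, -0.6, 0.6]
width: 0.601
```

```bash
python3 - <<'E'
from h import *
goto([567.5,190,146],-6)
a=get_image("scene")[150:390,165:485,::-1]
b=get_image("wrist")[::2,::2,::-1]
cv2.imwrite(f"pics/c8.png",cv2.resize(np.vstack([a,b]),None,fx=1.25,fy=1.25))
E
```

```text
t 9.3 p [560.3 119.7 146.5] shift m [0.0005 0.0707 0.0001]
tool x [ 0. -0. -1.] z yaw -5.8 F [ 0.6 -0.6  0.6] w 0.601 q6 0.11
turn options [np.float64(-179.79978472277972), np.float64(0.20021527722028587), np.float64(180.20021527722028)]
```

View pics/c8.png

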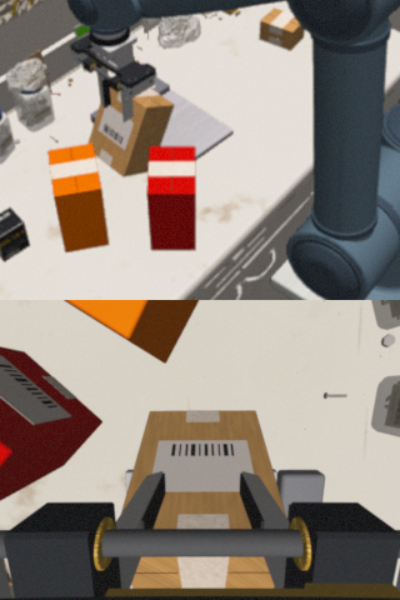

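>>> servo_tool:
  deltas:
    - [0,-0.005,0,0]
    - [0,-0.01,0,0]
    - [0,-0.014,0,0]
    - [0,-0.018,0,0]
    - [0,-0.022,0,0]
    - [0,-0.026,0,0]
    - [0,-0.03,0,0]
    - [0,-0.034,0,0]
    - [0,-0.034,0,0]
    - [0,-0.034,0,0]

```text
time_s: 10.23
ee_pos: [556.9, 86.3, 146.5]
tool_rot: [0.97, 1.571, 0.868]
wrist_force: [-0.2, -1.1, 0.3]
width: 0.605
```

```bash
python3 - <<'E'
from h import *
goto([567.5,190,146],-6)
a=get_image("scene")[150:390,165:485,::-1]
b=get_image("wrist")[::2,::2,::-1]
cv2.imwrite(f"pics/c9.png",cv2.resize(np.vstack([a,b]),None,fx=1.25,fy=1.25))
E
```

```text
t 10.2333 p [556.9  86.3 146.5] shift m [5.000e-04 1.043e-01 1.000e-04]
tool x [ 0.  0. -1.] z yaw -5.82 F [-0.2 -1.1  0.3] w 0.605 q6 0.05
turn options [np.float64(-179.8247659796681), np.float64(0.1752340203319056), np.float64(180.1752340203319)]
```

View pics/c9.png

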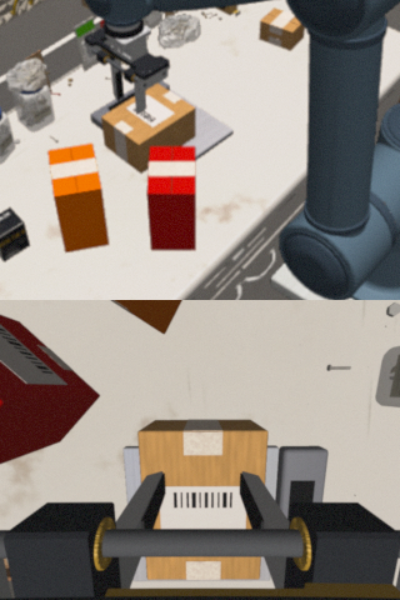

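>>> servo_tool:
  deltas:
    - [-0.01,0.0,0,0]
    - [-0.03,0.0,0,0]
    - [-0.06,0,0,0]
    - [-0.09,0,0,0]
    - [-0.12,0,0,0]
    - [-0.15,-0.02,0,0]
    - [-0.18,-0.05,0,0]
    - [-0.2,-0.08,0,0]
    - [-0.21,-0.1,0,0]
    - [-0.21,-0.1,0,0]
    - [-0.21,-0.1,0,0]

```text
time_s: 11.25
ee_pos: [546.9, -13.3, 357.5]
tool_rot: [0.145, 1.569, 0.042]
wrist_force: [0.9, -0.5, -0.1]
width: 0.598
```

```bash
python3 - <<'E'
from h import *
goto([567.5,190,146],-6)
cv2.imwrite("pics/w10.png",get_image("wrist")[:,:,::-1])
cv2.imwrite("pics/s10.png",cv2.resize(get_image("scene")[180:340,200:380,::-1],None,fx=3.5,fy=3.5,interpolation=cv2.INTER_CUBIC))
E
```

```text
t 11.25 p [546.9 -13.3 357.5] shift m [ 0.2116  0.2043 -0.0007]
tool x [ 0.002  0.    -1.   ] z yaw -5.89 F [ 0.9 -0.5 -0.1] w 0.598 q6 -0.13
turn options [np.float64(-179.88818991071537), np.float64(0.11181008928463587), np.float64(180.11181008928463)]
```

View pics/w10.png

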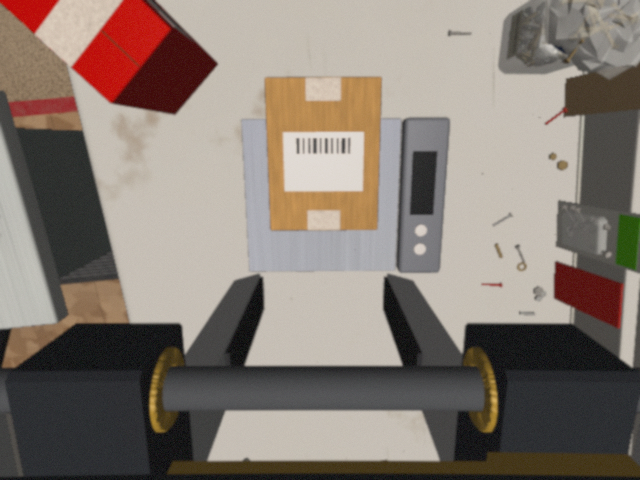

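View pics/s10.png

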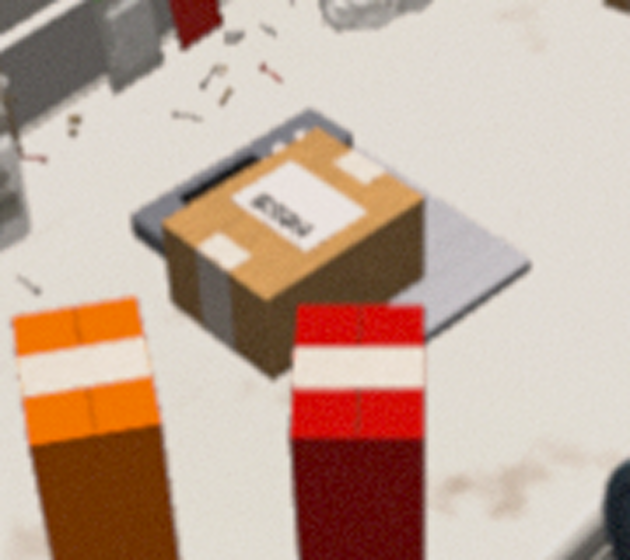

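```bash
python3 - <<'E'
from h import *
np.set_printoptions(precision=1,suppress=True)
A=onz("wrist",[(265,78),(381,77),(378,229),(271,230)],99)[:,:2]
B=onz("wrist",[(242,119),(402,118),(398,271),(248,271)],14)[:,:2]
c=B.mean(0)
for P in(A,B):
    for i in range(4):
        e=P[(i+1)%4]-P[i];print(np.linalg.norm(e),np.degrees(np.arctan2(e[1],e[0])))
y=np.radians(-6);R=np.array([[np.cos(y),np.sin(y)],[-np.sin(y),np.cos(y)]])
print(c,A.mean(0));print((A-c)@R.T,(A.mean(0)-c)@R.T);print((B-c)@R.T)
S=onz("scene",np.array([(316,127),(425,200),(269,299),(164,225)])/3.5+[200,180],99)[:,:2]
print(S.mean(0),(S-c)@R.T)
# bottom corner
E
```

```text
117.56601749688622 -5.354591805754172
157.5103014724439 -94.93836766662005
119.02284266439757 174.75774799035565
157.73982252950344 84.53194398632098
198.45839052757603 -5.463790325284503
199.3401396841754 -94.59572022808764
204.36241195760135 174.217227580916
198.2004605091832 83.7033898715704
[543.9 -14.6] [551.1  40.9]
[[-58.5 134.1]
 [ 59.1 135.5]
 [ 62.  -22. ]
 [-57.  -23.6]] [ 1.4 56. ]
[[-100.2   98.4]
 [  98.3  100.3]
 [ 103.1  -99. ]
 [-101.2  -99.8]]
[547.6  38.5] [[ 60.7 -25.6]
 [-61.9 -24.4]
 [-60.5 130. ]
 [ 54.3 132.9]]
```

```bash
python3 - <<'E'
from h import *
m=camera_model("wrist");s,R=tool();print(R.T@(-m["R"].T@m["t"]-s["ee_pos"]))
goto([560,145.5,357],-5.4)
E
```

```text
[-180.93339628   70.65942294   -1.03771669]
t 11.35 p [546.4 -12.1 355.5] shift m [-0.0014  0.1581 -0.0022]
tool x [-0.002  0.001 -1.   ] z yaw -5.76 F [0.1 0.4 0.2] w 0.598 q6 -0.13
turn options [np.float64(-180.35527057675534), np.float64(-0.35527057675534834), np.float64(179.64472942324466)]
```

>>> servo_tool:
  deltas:
    - [0,0.012,0,0]
    - [0.01,0.038,0,0]
    - [0.03,0.068,0,0]
    - [0.05,0.1,0,0]
    - [0.07,0.13,0,0]
    - [0.1,0.15,0,0]
    - [0.13,0.157,0,0]
    - [0.16,0.157,0,0]
    - [0.18,0.157,0,0]
    - [0.18,0.157,0,0]
  jaw: 0.75

```text
time_s: 12.18
ee_pos: [558.1, 145.1, 169.9]
tool_rot: [-3.013, 1.559, -3.112]
wrist_force: [-0.9, 0.4, -1.3]
width: 0.752
```

```bash
python3 - <<'E'
from h import *
goto([561.6,144.4,45],-5.5)
cv2.imwrite("pics/w11.png",get_image("wrist")[:,:,::-1])
E
```

```text
t 12.1833 p [558.1 145.1 169.9] shift m [ 0.1248 -0.0002  0.0051]
tool x [-0.012 -0.    -1.   ] z yaw -5.66 F [-0.9  0.4 -1.3] w 0.752 q6 0.16
turn options [np.float64(-180.15568186956773), np.float64(-0.155681869567716), np.float64(179.84431813043227)]
```

View pics/w11.png

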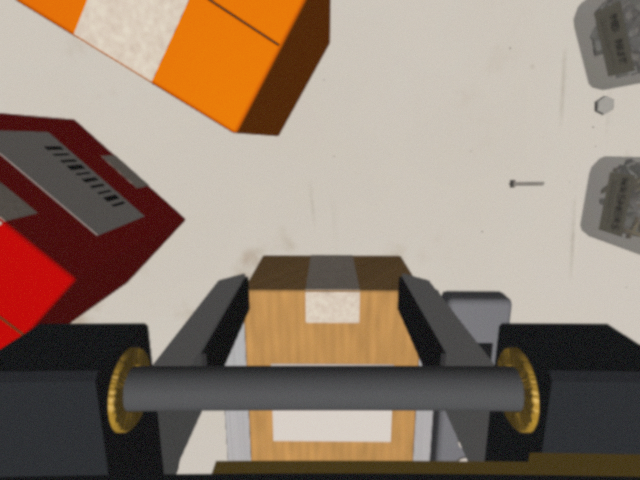

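```bash
python3 - <<'E'
from h import *
goto([561.6,144.4,45],-5.5)
print(onz("wrist",[(249,290),(411,290)],99).round(1), onz("wrist",[(264,257),(399,257)],14).round(1))
E
```

```text
t 12.2333 p [559.9 144.9 173.1] shift m [ 0.1281 -0.0002  0.0026]
tool x [-0.007 -0.    -1.   ] z yaw -5.68 F [ 0.3  0.3 -0.4] w 0.751 q6 0.16
turn options [np.float64(-180.18193913148508), np.float64(-0.18193913148508223), np.float64(179.81806086851492)]
[[506.  122.7  99. ]
 [614.5 112.1  99. ]] [[503.2 121.1  14. ]
 [621.3 109.5  14. ]]
```

>>> servo_tool:
  deltas:
    - [0.01,0,0.002,0]
    - [0.03,0,0.002,0]
    - [0.055,0,0.002,0]
    - [0.08,0,0.002,0]
    - [0.105,0,0.002,0]
    - [0.12,0,0.002,0]
    - [0.128,0,0.002,0]
    - [0.128,0,0.002,0]
    - [0.128,0,0.002,0]

```text
time_s: 12.98
ee_pos: [565.7, 143.2, 49.7]
tool_rot: [0.186, 1.569, 0.085]
wrist_force: [-0.1, -0.4, 0.4]
width: 0.752
```

>>> servo_tool:
  deltas:
    - [0,-0.005,0,0]
    - [0,-0.012,0,0]
    - [0,-0.017,0,0]
    - [0,-0.021,0,0]
    - [0,-0.025,0,0]
    - [0,-0.029,0,0]
    - [0,-0.033,0,0]

```text
time_s: 13.57
ee_pos: [561.7, 110.0, 49.1]
tool_rot: [0.453, 1.569, 0.351]
wrist_force: [0.5, 4.2, 3.9]
width: 0.75
```

>>> servo_tool:
  deltas:
    - [0,-0.004,0,0]
    - [0,-0.008,0,0]
    - [0,-0.012,0,0]
    - [0,-0.016,0,0]
    - [0,-0.02,0,0]
    - [0,-0.023,0,0]
    - [0,-0.025,0,0]
    - [0,-0.025,0,0]

```text
time_s: 14.23
ee_pos: [558.5, 84.6, 48.2]
tool_rot: [-2.107, 1.57, -2.209]
wrist_force: [0.3, 0.8, 1.9]
width: 0.749
```

>>> servo_tool:
  deltas:
    - [0,0.006,0,0]
    - [0,0.016,0,0]
    - [0,0.026,0,0]
    - [-0.02,0.03,0,0]
    - [-0.05,0.03,0,0]
    - [-0.085,0.03,0,0]
    - [-0.12,0.03,0,0]
    - [-0.155,0.02,0,0]
    - [-0.19,0,0,0]
    - [-0.225,-0.03,0,0]
    - [-0.26,-0.06,0,0]
    - [-0.29,-0.085,0,0]
    - [-0.3,-0.1,0,0]
    - [-0.3,-0.1,0,0]
    - [-0.3,-0.1,0,0]

```text
time_s: 15.48
ee_pos: [548.9, -14.0, 348.7]
tool_rot: [-0.03, 1.57, -0.132]
wrist_force: [-0.3, 1.2, -0.9]
width: 0.748
```

```bash
python3 - <<'E'
from h import *
goto([567.5,190,146],-6)
cv2.imwrite("pics/w12.png",get_image("wrist")[:,:,::-1])
cv2.imwrite("pics/s12.png",cv2.resize(get_image("scene")[180:340,200:380,::-1],None,fx=3.5,fy=3.5,interpolation=cv2.INTER_CUBIC))
E
```

```text
t 15.4833 p [548.9 -14.  348.7] shift m [ 0.2027  0.2049 -0.0025]
tool x [ 0.001 -0.    -1.   ] z yaw -5.85 F [-0.3  1.2 -0.9] w 0.748 q6 -0.13
turn options [np.float64(-179.85135020305484), np.float64(0.14864979694517366), np.float64(180.14864979694516)]
```

View pics/w12.png

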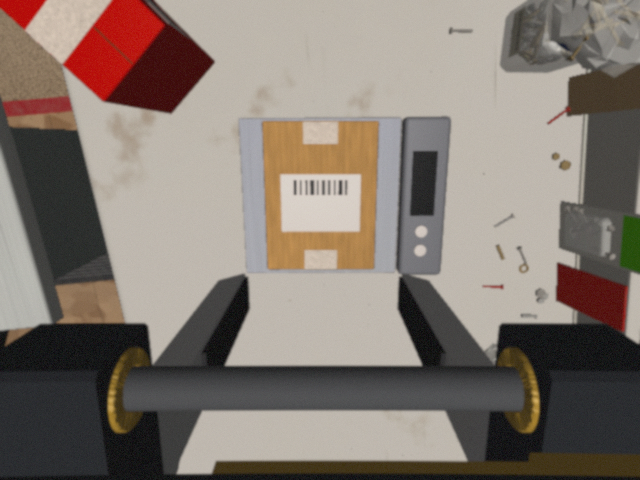

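View pics/s12.png

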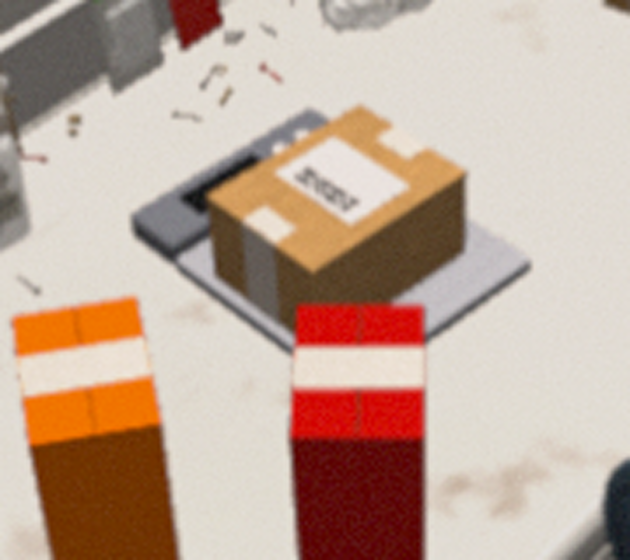

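```bash
python3 - <<'E'
from h import *
np.set_printoptions(precision=1,suppress=True)
A=onz("wrist",[(262,122),(378,121),(376,269),(267,270)],99)[:,:2]
B=onz("wrist",[(240,118),(402,118),(398,272),(245,272)],14)[:,:2]
y=np.radians(-5.8);R=np.array([[np.cos(y),np.sin(y)],[-np.sin(y),np.cos(y)]])
c=B.mean(0);print((A-c)@R.T);print((B-c)@R.T,((A-c)@R.T).mean(0))
print(job_done())
E
```

```text
[[-59.7  90.4]
 [ 58.5  91.4]
 [ 61.7 -66.7]
 [-60.  -68. ]]
[[ -98.9   98.6]
 [  98.4   98.6]
 [ 102.7  -98.5]
 [-102.2  -98.7]] [ 0.1 11.8]
the job is handed in; nothing more can be done
None
```

The tall carton now lies flat on its back on the weighing platform with its white label facing up, and I have handed the job in at about 15.5 s of robot time.

- **Centring:** The carton stood about 14 mm off the scale's midline. I gripped it, lifted it about 4 mm and moved it over to the middle.
- **Tipping:** I pushed near its top with the spread fingers until it tipped over the scale's edge and fell onto the platform.
- **Mending an overhang:** It first came to rest with about 34 mm hanging over the near edge, so I pushed its end in until it was fully on.

**Last checks:** From the wrist camera, the carton's centre is within about 1 mm of the midline from side to side. It looks straight to within about a degree. All of it is on the platform, from −67 to +91 mm along the scale's y axis; the platform reaches ±100 mm.

The arm touched neither the orange nor the red look-alike, nor the two bystanders. The highest wrist reading I saw at the end of a move was about 6 N. The camera views put the scale's angle anywhere between −5 and −7 degrees, but the carton and the scale agreed with each other within the last view.

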